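Release and slide off the terminal box cover

TASK

Open the wider of the two terminal boxes: press its black snap tab fully in, then push the released cover off the box until it lies flat in the tray, wholly clear of the box. Only press and push: do not lift the cover, and leave the narrower box shut and the tools lying about as they are.

Things in the scene. Friction and masses are not known exactly. Their poses are not given: they have to be found in the camera images.
- wide_box: The WIDER of two alike fixed terminal boxes, each with a tray in front; to be opened. Box 95 mm wide, grey, two cable glands at the back. Origin: centre of the unit's underside on the bench; z up, +x = way the cover slides, from box to tray (away from the robot, yaw within 0.35 rad). Unit 250 mm long: box x -125 to -22 mm, back wall 51 mm high; seat z = 40; side lips 54 to 58 mm high, 73 mm apart.
- wide_tray (a point): Centre of the wide box's tray deck, on its surface, 50 mm ahead (+x) of the unit's origin, axes as the box's. Flat aluminium deck level with the box's seat (z = 40 mm), from x = -22 to +119 mm of the unit, with an end stop there and low side fences (tops at z = 50 mm), 89 mm apart.
- wide_cover: Loose grey plastic cover of the wide box, 92 (x) x 80 mm, 120 g: 5 mm plate on two side runners, plate top 11 mm over the origin; upright push rib 20 mm behind (-x) its centre. Origin: centre of underside, axes as the box's. Seated at x = -69, z = 40 mm of the box, edges under the lips, the tab barring the way. Wholly off the box from x = +24 mm on; meets the tray's end stop at +73 mm.
- wide_rib (a point): Centre of the wide cover's push rib: 8 mm thick (x), 44 mm wide (y), 20 mm high; this point is half-way up it, 10 mm above the plate, on the middle of thickness and width; rear face 4 mm behind (-x). Axes as the cover's.
- wide_tab_top (a point): Centre of the top face of the wide box's snap tab: black ridged block, 36 mm (x) x 30 mm (y), standing up from the tray deck 2 mm before the cover's front edge, at x = -3 mm of the box; top 54 mm above the bench when out (3 mm over the cover's plate), 43 mm when fully in.
- wide_tab (a joint): Snap tab of the wide box: travels straight down, 0 = out, 0.011 m = fully in (starts 0 to 0.0015). Needs about 3 N and stays where it is left; the cover can pass over it from about 0.009 m on.
- narrow_box: The NARROWER terminal box, 69 mm wide, one cable gland at the back, otherwise like the wide one, same lengths, heights and axes; stays shut. Which box is left and which right varies.
- narrow_cover: Loose cover of the narrow box, 92 x 54 mm, like the wide one, rib 26 mm wide; to be left seated.
- narrow_tab (a joint): Snap tab of the narrow box, same travel; not to be pressed.
- screwdriver_1: Bystander: screwdriver with yellow handle, 221 mm long, lying between the two boxes; origin at the centre of its underside.
- marker: Bystander: marker pen, 135 mm long, near the front, in line with the screwdriver; origin at the centre of its underside.
- offcut_2: Bystander: small wood offcut 45 x 100 x 19 mm, near the front edge; origin at the centre of its underside.
- tape_measure: Bystander: tape measure 37 x 94 x 69 mm, near the front edge; origin at the centre of its underside.
- pliers: Bystander: pliers, 204 mm long, at the front right; origin at the centre of its underside.
- wrench: Bystander: wrench, 237 mm long, at the right; origin at the centre of its underside.
Mind the look-alikes: they are no part of the job. Leave any purple look-alike of the narrow_cover alone.

How it is judged:
On the way, in this order (a step that is already met when the one before it is completed fails the run):
1. the wide box's tab is pressed in while its cover is still seated (value of joint wide_tab above 0.0085 m and x of wide_cover in the frame of wide_box below -0.059 m), for 0.1 s.
2. the wide cover has been slid off its seat (x of wide_cover in the frame of wide_box between 0.027 and 0.08 m), for 0.2 s.
At the end, for the whole second after the job is handed in: The wide cover lies flat (within 0.08 rad) and at rest on the tray deck, its origin 27 to 80 mm ahead of the unit's origin and within 12 mm of its centre line, so wholly clear of the box; the narrow box's cover is within 10 mm of its seated place and its tab less than 4 mm in (all of step 2 and y of wide_cover in the frame of wide_box between -0.012 and 0.012 m and z of wide_cover in the frame of wide_box between 0.037 and 0.044 m and angle between wide_cover's own z axis and vertical below 0.08 rad and linear speed of wide_cover below 0.01 m/s and x of narrow_cover in the frame of narrow_box below -0.059 m and value of joint narrow_tab below 0.004 m); the robot touches nothing.
It fails at once if the wide cover is lifted or tipped (z of wide_cover in the frame of wide_box above 0.052 m or angle between wide_cover's own z axis and vertical above 0.3 rad).
It fails at once if the narrow box's tab is pressed or its cover moved (value of joint narrow_tab above 0.005 m or x of narrow_cover in the frame of narrow_box above -0.055 m or z of narrow_cover in the frame of narrow_box above 0.052 m).
It fails at once if a tool or offcut lying about is moved by more than 3 cm (distance of any of screwdriver_1, marker, offcut_2, tape_measure, pliers, wrench from where it was at the start of the episode above 0.03 m).
It also fails if it takes over 38 s, if anything falls off the work surface, if the arm or the gripper's body presses on something with over 40 N, if the wrist force passes 120 N, or if a joint passes its speed limit or range.

ROBOT

A 6-joint arm with a two-finger parallel gripper is mounted at the origin on a cart in front of the work surface, level with it; the furniture and walls round the work are solid. World frame = base frame: x ahead of the robot, y to its left, z up, the work surface at z = 0. Lengths are in m, angles in rad, forces in N, time in s.
With the tool pointing down it reaches from about 0.275 to 0.725 m from the base axis. Payload 5.6 kg.
Tool frame: the origin (TCP) lies on the centre line of the jaws, within the pads' length; the fingertips stand 22 mm ahead of it and the grasp point (between the pads) lies 3 mm ahead of it (bot.finger_overhang is the distance from the TCP to the fingertips, in m); z points along the fingers, y is the line along which they close (so a half turn about z gives the same grasp; the last joint's range is limited). The gripper opens to 85 mm and grips with 20 to 120 N. Pads are 22 mm wide; open, the fingers measure 114 mm over their backs; the gripper's body (76 mm by 85 mm) begins 54 mm behind the grasp point. The pads swing forward as they close: fully open they stand 13 mm farther back than shut.
Start: joints at [-0.971, 0.255, 0.108, 0, -1.424, -0.285], TCP at [0.17, -0.523, 0.253] pointing down, gripper open.
Joint ranges: [-2.95, 2.95], [-1.21, 1.97], [-1.09, 1.5], [-2.87, 1.71], [-2.94, -0.07], [-3.05, 3.05]. Speed limits (rad/s): [2.57, 2.57, 3.14, 3.14, 3.14, 3.14].

INTERFACE

Orientations are given as [roll, pitch, yaw] about the fixed x, y, z axes, in that order (R = Rz(yaw) Ry(pitch) Rx(roll)).
In Python, from bench import bot, eyes, spotter gives the robot as it stands.
- The arm moves only by the tool arm_command, never from a script. Its argument "commands" is a list of rows, each a list of 7 numbers: the shift along the tool's x, y, z in m, then the turn, a rotation vector about the tool's x, y, z in rad, then the opening, from 0 (shut) to 1 (fully open). A call has exactly 10 rows; each row is the pose to reach, as a shift and turn from the pose commanded when the call began, along the tool's axes at that moment; what a row does not reach only later rows make up. A row lasts 1/12 s, in which the tool goes at most 41.7 mm and 7.16 degrees, less where a joint would pass 70% of its speed; a pose out of reach is approached as far as the arm can. A call with a gripper value outside its range is refused whole. The fingers move at their own pace and stop on an object; "force" is the grip in N (left out, the last holds). Time passes only in rows, so rows that repeat a pose let the fingers close, or fill a call up. It gives the time, the measured TCP pose, the force, the opening and the grip force at its end, in the units of the state.
- bot.read_state(): the state, without advancing time (a new reading comes with each control period).
- eyes.grab_frame(name): name is "side" or "top" or "wrist"; returns (picture, depth): 400x640x3 uint8, red, green, blue; 400x640 float32, m along the optical axis (not along the pixel's ray), 0 where there is no reading.
- eyes.camera_params(name): a dict with "fx", "fy", "cx", "cy" (pixels), "k1" (the pictures are not rectified: a ray, as slopes to the right and down, at radius r is drawn at 1 + k1 r^2 times it, then the intrinsics apply), "xyz" and "rotation" of the camera in the world. Camera axes: x right, y down, z forward; pixel columns grow to the right and rows downward; lengths in m; the calibration is good to about 2 mm. A picture is of the moment at which its call begins: read the wrist's pose just before it. camera_params takes no time and is no camera call; for the wrist camera it gives the pose at the moment of the call.
- bot.sign_off(): hands the job in; it is judged then, once.
Trained networks look in the newest picture that a camera, given by its name, has taken for a name from the list of things; names that differ only in an ending like _2 or _b are one class to them, and where a whole thing is asked for, a point or a joint stands for the part that bears it (a point fixed in the world has none). Each returns a list of dicts, best first, with "p" (0 to 1); they miss things now and then, are a little off and sometimes report something else, mostly with a low value. They report only what shows in the picture. A call takes as long as a camera call. They do not tell look-alikes from the thing itself.
- spotter.search_frame(query, camera): "location" ([row, column] in pixels, amid what is visible of it).
- spotter.silhouettes(query, camera): "pixels" (400x640 bool, what is visible of it) and "location" ([row, column] in pixels, amid what is visible of it).
The state is a dict: "time_s": time; "joint_positions": joint angles; "dq": joint speeds; "joint_torque": joint torques, N m; "eef_pos": TCP position; "orientation": TCP orientation; "wrist_force": force on the tool from outside, world axes, zero at the start; "ft_torque": the same for the moment, N m; "gripper_width": finger opening in m; "grip_force": force on a finger pad.
Only numpy, scipy, OpenCV 4.12 (cv2) and the standard library are available. Lean on these libraries where they do the work, as an engineer would, in place of code of your own. Each camera call takes 0.05 s, during which the arm holds its last target. There are 200 camera calls.

## Working session

There is one attempt and no reset: what is moved stays moved. The work goes in short steps, Python scripts to look and compute and a tool call to move; the robot and the scene stay as the last step left them, time stands still between calls to the robot, and variables do not carry over. Pictures are saved under pics/ and viewed, at most 10 in all, crops included, and the job is handed in when it is done.

Besides the shell and the picture viewer there is one more tool, called after "Call:" by a JSON object that holds its "fn" and its "kwargs", one argument or row to a line. arm_command: Moves the arm, as the interface text tells. Its arguments: {"type":"object","properties":{"commands":{"type":"array"},"force":{"type":"number"}},"required":["commands"]}

```bash
mkdir -p pics; cat > h.py <<'E'
import numpy as np, cv2
from scipy.spatial.transform import Rotation as R
from bench import bot, eyes, spotter
def rot(p):
    r=np.array(p["rotation"],float)
    return r if r.shape==(3,3) else R.from_euler('xyz',r).as_matrix()
def cloud(name):
    p=eyes.camera_params(name); im,d=eyes.grab_frame(name)
    v,u=np.mgrid[0:400,0:640].astype(np.float32)
    K=np.array([[p["fx"],0,p["cx"]],[0,p["fy"],p["cy"]],[0,0,1]])
    n=cv2.undistortPoints(np.stack([u.ravel(),v.ravel()],1)[:,None].astype(np.float64),K,np.array([p["k1"],0,0,0.]))[:,0]
    z=d.ravel()[:,None]
    P=np.hstack([n*z,z])@rot(p).T+np.array(p["xyz"])
    P[z[:,0]==0]=np.nan
    return im,d,P.reshape(400,640,3)
E
python3 - <<'E'
from h import *
print(bot.read_state())
for c in ["top","side"]:
    im,d,P=cloud(c); cv2.imwrite(f"pics/{c}0.png",im[:,:,::-1]); np.save(f"{c}.npy",P)
    p=eyes.camera_params(c); print(c,p)
    for q in ["wide_box","wide_cover","wide_rib","wide_tab_top","narrow_box","narrow_cover","narrow_tab"]:
        for r in spotter.search_frame(q,c)[:3]:
            l=np.round(r["location"]).astype(int); print(c,q,round(r["p"],2),l,np.round(P[l[0],l[1]],3))
E
```

```text
{'time_s': 0.0, 'joint_positions': array([-9.71405929e-01,  2.55770064e-01,  1.06988409e-01, -4.81374854e-04,
       -1.42390012e+00, -2.84598417e-01]), 'dq': array([-0.00130161, -0.00195797, -0.00084769,  0.00131658, -0.00070013,
       -0.00024002]), 'joint_torque': array([-1.03040766e-03, -3.86636353e+01,  2.37932432e+01,  5.36539033e+00,
       -6.36910438e-03, -3.62802405e-05]), 'eef_pos': array([ 0.17020518, -0.52251814,  0.2523762 ]), 'orientation': array([ 3.13964937e+00, -7.24794488e-05, -2.82687151e+00]), 'wrist_force': array([ 0.25353476, -0.49653796, -0.17861706]), 'ft_torque': array([-0.01407647, -0.03030906, -0.02095378]), 'grip_force': 0.0, 'gripper_width': 0.08549499444688859}
top {'fx': 473.5521430793008, 'fy': 473.5521430793008, 'cx': 320.47825530948023, 'cy': 196.87229363972742, 'k1': -0.11717791876195499, 'xyz': array([ 0.23022424, -0.05180845,  1.59177015]), 'rotation': array([-2.98337237, -0.03100716, -1.58016357])}
top narrow_box 0.73 [173 228] [0.556 0.203 0.057]
top narrow_cover 0.82 [198 221] [0.473 0.225 0.055]
side {'fx': 383.3316470685604, 'fy': 383.3316470685604, 'cx': 315.98634495224206, 'cy': 202.64042023899896, 'k1': -0.05361131393177559, 'xyz': array([0.015611  , 0.67212266, 0.68552335]), 'rotation': array([-2.15737726, -0.02549168, -2.5882932 ])}
side wide_box 0.8 [196 302] [ 0.598 -0.216  0.005]
side wide_cover 0.77 [186 328] [ 0.522 -0.252  0.051]
side wide_rib 0.71 [186 328] [ 0.522 -0.252  0.051]
side wide_tab_top 0.63 [184 308] [ 0.58  -0.223  0.054]
side wide_tab_top 0.23 [221 275] [ 0.574 -0.038  0.022]
side narrow_box 0.59 [277 216] [0.542 0.235 0.04 ]
side narrow_cover 0.95 [260 272] [0.489 0.091 0.01 ]
side narrow_cover 0.71 [280 245] [0.473 0.211 0.048]
side narrow_tab 0.73 [271 223] [0.532 0.22  0.051]
side narrow_tab 0.26 [184 325] [ 0.535 -0.255  0.053]
```

View pics/top0.png

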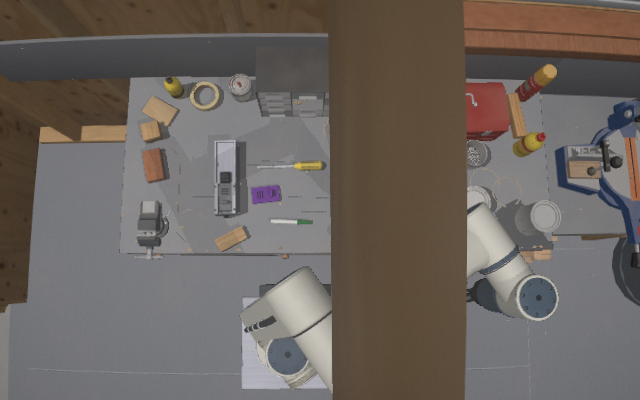

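View pics/side0.png

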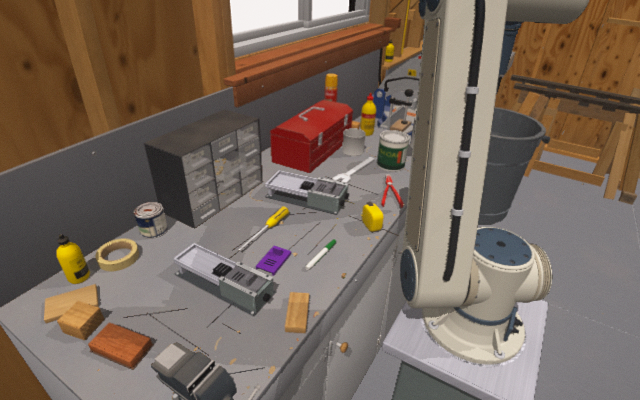

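The top view shows the left box (rows 140–215, col 226) and the purple look-alike at (194,265); the beam hides the right box. The side view shows the left box at (280,225), the right box at (190,308) and the purple look-alike at (260,272). I'll compare the two widths in the cloud and in one enlarged crop.

```bash
python3 - <<'E'
from h import *
P=np.load("side.npy"); im=cv2.imread("pics/side0.png")
for n,c in [("left",(0.52,0.215)),("right",(0.55,-0.235))]:
    m=(np.hypot(P[...,0]-c[0],P[...,1]-c[1])<0.19)&(P[...,2]>0.03)&(P[...,2]<0.062)
    if n=="right": m&=(np.mgrid[0:400,0:640][1]<352)&(np.mgrid[0:400,0:640][0]>165)
    # keep largest component
    k,l,s,_=cv2.connectedComponentsWithStats(m.astype(np.uint8)); m=l==1+np.argmax(s[1:,4])
    print(n,m.sum(),cv2.minAreaRect(P[m][:,:2].astype(np.float32)*1000), np.argwhere(m).min(0),np.argwhere(m).max(0))
p=eyes.camera_params("wrist"); print(p["xyz"],np.round(rot(p),3), p["fx"])
for q in ["tape_measure","pliers","wrench","screwdriver_1","marker"]:
    for r in spotter.silhouettes(q,"side")[:1]:
        X=P[r["pixels"]];X=X[~np.isnan(X[:,0])]; print(q,round(r["p"],2),r["location"],np.percentile(X,[3,97],axis=0).round(3).tolist())
a=cv2.resize(im[160:220,250:360],(780,425),interpolation=cv2.INTER_CUBIC)
cv2.imwrite("pics/crop1.png",a)
E
```

```text
left 2753 ((537.942138671875, 215.45913696289062), (262.8094482421875, 74.11249542236328), 1.4064338207244873) [243 174] [305 273]
right 1597 ((581.1741943359375, -223.28359985351562), (257.68408203125, 103.59908294677734), 9.809978485107422) [170 266] [206 347]
[ 0.09378967 -0.54777251  0.3730902 ] [[-0.308  0.904  0.296]
 [ 0.951  0.293  0.097]
 [ 0.001  0.312 -0.95 ]] 295.9988117312536
tape_measure 0.82 [218.6, 374.5] [[0.307, -0.223, 0.001], [0.381, -0.164, 0.068]]
pliers 0.59 [193.4, 387.2] [[0.304, -0.497, 0.001], [0.415, -0.317, 0.016]]
wrench 0.72 [170.9, 353.5] [[0.515, -0.583, 0.002], [0.564, -0.368, 0.015]]
screwdriver_1 0.87 [220.0, 274.8] [[0.572, -0.103, 0.002], [0.596, 0.094, 0.031]]
marker 0.77 [248.1, 323.2] [[0.389, -0.061, 0.005], [0.4, 0.055, 0.017]]
```

View pics/crop1.png

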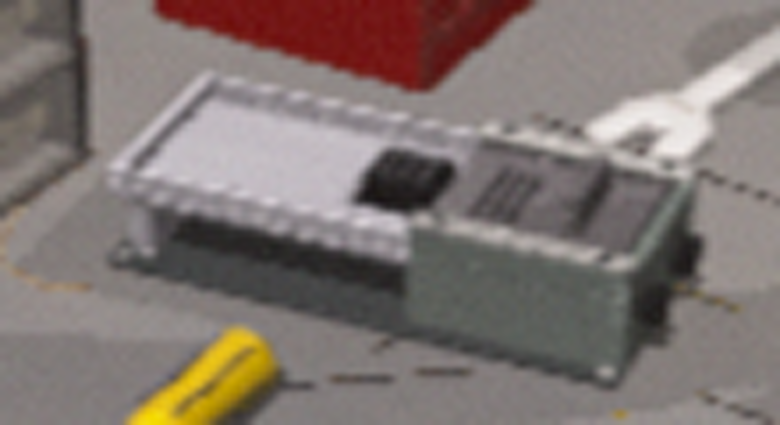

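The right box is the wide one: its cloud measures 104 mm across against 74 mm for the left, and two glands show at the back (crop, 690,245 and 650,300). So it is the box meant, with yaw about 0.17 and its centre near (0.58,-0.22). I'll move to a view pose above it and shut the gripper.

Call:
{"fn": "arm_command", "kwargs": {
  "commands": [
    [-0.03,0.012,0,0,0,0.01,0],
    [-0.07,0.03,0,0,0,0.03,0],
    [-0.11,0.047,0,0,0,0.05,0],
    [-0.15,0.063,0,0,0,0.07,0],
    [-0.19,0.08,0,0,0,0.09,0],
    [-0.23,0.097,0,0,0,0.1,0],
    [-0.27,0.114,0,0,0,0.11,0],
    [-0.31,0.13,0,0,0,0.12,0],
    [-0.35,0.147,0,0,0,0.13,0],
    [-0.385,0.162,0,0,0,0.143,0]
  ],
  "force": 20
}}

```text
time_s: 1.88
eef_pos: [0.4797, -0.2549, 0.2536]
orientation: [-3.141, 0.001, -2.97]
wrist_force: [0.3, -0.8, 0.6]
gripper_width: 0.0
grip_force: 0.0
```

Call:
{"fn": "arm_command", "kwargs": {
  "commands": [
    [-0.01,0.004,0,0,0,0,0],
    [-0.015,0.006,0,0,0,0,0],
    [-0.015,0.006,0,0,0,0,0],
    [-0.015,0.006,0,0,0,0,0],
    [-0.015,0.006,0,0,0,0,0],
    [-0.015,0.006,0,0,0,0,0],
    [-0.015,0.006,0,0,0,0,0],
    [-0.015,0.006,0,0,0,0,0],
    [-0.015,0.006,0,0,0,0,0],
    [-0.015,0.006,0,0,0,0,0]
  ]
}}

```text
time_s: 2.72
eef_pos: [0.492, -0.2483, 0.2534]
orientation: [-3.142, 0.0, -2.97]
wrist_force: [0.2, -0.5, -0.4]
gripper_width: -0.0002
grip_force: 0.0
```

```bash
python3 - <<'E'
from h import *
im,d,P=cloud("wrist"); np.save("w.npy",P); cv2.imwrite("pics/w1.png",im[:,:,::-1])
s=bot.read_state(); print(s["time_s"],s["eef_pos"],s["orientation"],s["gripper_width"],bot.finger_overhang)
for q in ["wide_cover","wide_rib","wide_tab_top","wide_tray"]:
    for r in spotter.silhouettes(q,"wrist")[:2]:
        l=np.round(r["location"]).astype(int); X=P[r["pixels"]];X=X[~np.isnan(X[:,0])]
        print(q,round(r["p"],2),l,P[l[0],l[1]].round(4))
        for lo,hi in [(.047,.053),(.052,.057),(.066,.075)]:
            Y=X[(X[:,2]>lo)&(X[:,2]<hi)]
            if len(Y)>20: print("  ",lo,len(Y),np.round(Y.mean(0),4),cv2.minAreaRect((Y[:,:2]*1000).astype(np.float32)))
E
```

```text
2.7667 [ 0.49203605 -0.24820615  0.25333629] [-3.14158228e+00  8.98302980e-05 -2.97002900e+00] -5.4079362271954157e-05 0.022
wide_cover 0.9 [199 327] [ 0.5216 -0.236   0.0495]
   0.047 4364 [ 0.519  -0.2354  0.0501] ((520.8223876953125, -235.12857055664062), (93.80681610107422, 73.96281433105469), 9.995290756225586)
   0.052 92 [ 0.5137 -0.2444  0.0549] ((519.2871704101562, -235.39981079101562), (86.66445922851562, 74.59930419921875), 8.347908973693848)
   0.066 317 [ 0.4996 -0.239   0.0696] ((500.0063781738281, -239.13536071777344), (7.630343914031982, 42.95095443725586), 9.505038261413574)
wide_cover 0.25 [197 359] [ 0.5129 -0.2     0.0495]
   0.047 966 [ 0.5241 -0.232   0.0498] ((587.3016357421875, -223.517822265625), (249.34695434570312, 96.74576568603516), 9.937670707702637)
   0.052 830 [ 0.5192 -0.234   0.0561] ((522.88720703125, -234.91757202148438), (118.22406005859375, 95.0604019165039), 9.807840347290039)
wide_rib 0.85 [195 332] [ 0.5155 -0.2312  0.0503]
   0.047 4314 [ 0.5185 -0.2353  0.0501] ((519.4996948242188, -235.34019470214844), (90.96060943603516, 73.90144348144531
[... 317 characters left out ...]
3 539] [ 0.3981 -0.0049  0.0159]
wide_tab_top 0.5 [235 332] [ 0.5665 -0.2218  0.0478]
   0.047 84 [ 0.5684 -0.2242  0.0508] ((568.3694458007812, -225.7830352783203), (27.859542846679688, 11.736489295959473), 75.69359588623047)
   0.052 55 [ 0.5705 -0.2187  0.0529] ((568.8311767578125, -223.93299865722656), (26.833986282348633, 10.878286361694336), 72.10570526123047)
wide_tray 0.6 [203 359] [ 0.5201 -0.1985  0.0495]
   0.047 913 [ 0.5293 -0.2303  0.0498] ((587.3511962890625, -223.58865356445312), (249.52032470703125, 96.87335205078125), 10.283468246459961)
   0.052 817 [ 0.5196 -0.2332  0.0561] ((522.88720703125, -234.91757202148438), (118.22406005859375, 95.0604019165039), 9.807840347290039)
```

View pics/w1.png

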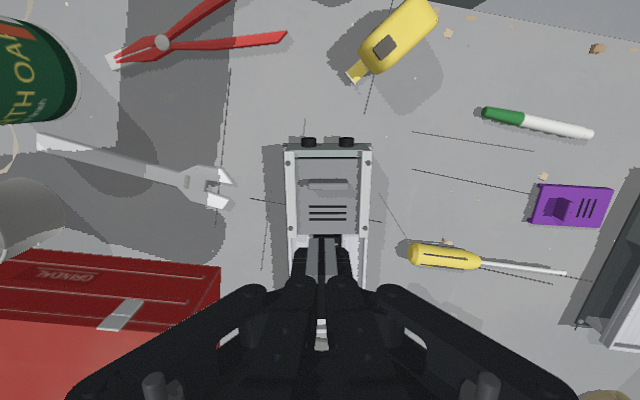

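The box measures 95.1 mm across with two glands at (141,309) and (141,347), so it is confirmed as the wide one. The rib is at (0.500,-0.239), yaw is 0.173 and the unit origin is about (0.588,-0.224), which puts the tab at (0.585,-0.224). Next I move over the tab and come down.

Call:
{"fn": "arm_command", "kwargs": {
  "commands": [
    [-0.03,0.002,0,0,0,0,0],
    [-0.06,0.005,0.01,0,0,0,0],
    [-0.085,0.0075,0.03,0,0,0,0],
    [-0.096,0.0077,0.06,0,0,0,0],
    [-0.096,0.0077,0.09,0,0,0,0],
    [-0.096,0.0077,0.12,0,0,0,0],
    [-0.096,0.0077,0.145,0,0,0,0],
    [-0.096,0.0077,0.16,0,0,0,0],
    [-0.096,0.0077,0.165,0,0,0,0],
    [-0.096,0.0077,0.165,0,0,0,0]
  ]
}}

```text
time_s: 3.8
eef_pos: [0.5847, -0.2239, 0.0869]
orientation: [3.141, -0.003, -2.97]
wrist_force: [-0.1, -0.1, -0.3]
gripper_width: -0.0
grip_force: 0.0
```

```bash
python3 - <<'E'
from h import *
im,d,P=cloud("wrist"); cv2.imwrite("pics/w2.png",im[:,:,::-1])
s=bot.read_state(); print(s["time_s"],s["eef_pos"],s["orientation"],s["wrist_force"])
E
```

```text
3.85 [ 0.58562511 -0.22424317  0.08856523] [-3.14118700e+00 -2.16138157e-04 -2.96951413e+00] [ 0.46732726 -0.44431855  0.99889414]
```

View pics/w2.png

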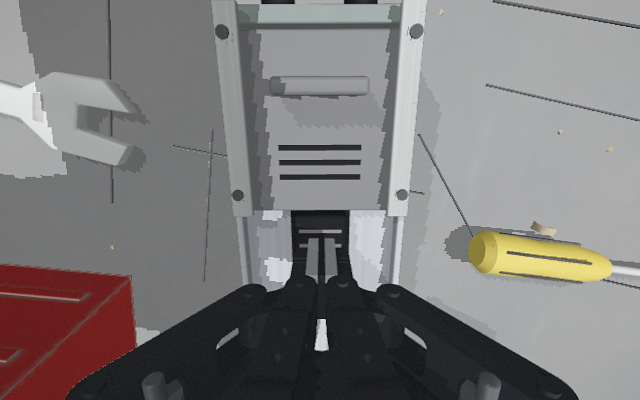

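The shut fingertips are centred over the black tab (rows 212–260, col 320), clear of the cover's front edge at row 212. Now I press.

Call:
{"fn": "arm_command", "kwargs": {
  "commands": [
    [0,0,0.006,0,0,0,0],
    [0,0,0.01,0,0,0,0],
    [0,0,0.013,0,0,0,0],
    [0,0,0.016,0,0,0,0],
    [0,0,0.019,0,0,0,0],
    [0,0,0.0215,0,0,0,0],
    [0,0,0.0235,0,0,0,0],
    [0,0,0.0245,0,0,0,0],
    [0,0,0.0245,0,0,0,0],
    [0,0,0.0245,0,0,0,0]
  ]
}}

```text
time_s: 4.68
eef_pos: [0.5858, -0.2241, 0.0646]
orientation: [-3.141, 0.001, -2.969]
wrist_force: [-0.4, 1.3, 6.4]
gripper_width: 0.0
grip_force: 3.0
```

Call:
{"fn": "arm_command", "kwargs": {
  "commands": [
    [0,0,0.0005,0,0,0,0],
    [0,0,0.001,0,0,0,0],
    [0,0,0.001,0,0,0,0],
    [0,0,0.001,0,0,0,0],
    [0,0,0.001,0,0,0,0],
    [0,0,0.001,0,0,0,0],
    [0,0,0.001,0,0,0,0],
    [0,0,0.001,0,0,0,0],
    [0,0,0.001,0,0,0,0],
    [0,0,0.001,0,0,0,0]
  ]
}}

```text
time_s: 5.52
eef_pos: [0.5859, -0.2241, 0.0645]
orientation: [-3.141, 0.001, -2.969]
wrist_force: [-3.6, 3.0, 10.8]
gripper_width: 0.0003
grip_force: 5.2
```

The force rose with no further travel, so the tab is on its stop. I lift, move back behind the rib, and look once before going down.

Call:
{"fn": "arm_command", "kwargs": {
  "commands": [
    [0,0,-0.02,0,0,0,0],
    [0,0,-0.045,0,0,0,0],
    [0,0,-0.05,0,0,0,0],
    [0.02,0,-0.05,0,0,0,0],
    [0.05,0,-0.05,0,0,0,0],
    [0.08,0,-0.05,0,0,0,0],
    [0.1,0,-0.05,0,0,0,0],
    [0.109,0,-0.05,0,0,0,0],
    [0.109,0,-0.05,0,0,0,0],
    [0.109,0,-0.05,0,0,0,0]
  ]
}}

```text
time_s: 6.35
eef_pos: [0.4784, -0.2429, 0.1129]
orientation: [-3.141, 0.001, -2.97]
wrist_force: [-0.4, -0.5, 0.1]
gripper_width: 0.0001
grip_force: 0.0
```

```bash
python3 - <<'E'
from h import *
im,d,P=cloud("side"); cv2.imwrite("pics/s2.png",cv2.resize(im[150:225,250:370],(800,500),interpolation=cv2.INTER_CUBIC)[:,:,::-1])
s=bot.read_state(); print(s["time_s"],s["eef_pos"],s["orientation"],s["wrist_force"])
O=np.array([.5877,-.2237]);c,sn=np.cos(.173),np.sin(.173)
Q=(P[...,:2]-O)@np.array([[c,-sn],[sn,c]]);
m=(np.abs(Q[...,0]+3)<1e9)&(abs(Q[...,0]+.003)<.013)&(abs(Q[...,1])<.01)
print("tab z",np.nanmedian(P[m][:,2]),m.sum())
m=(abs(Q[...,0]-.05)<.03)&(abs(Q[...,1])<.03)
print("deck z",np.nanmedian(P[m][:,2]),m.sum())
m=(abs(Q[...,0]+.045)<.015)&(abs(Q[...,1])<.02)
print("plate z",np.nanmedian(P[m][:,2]),m.sum())
E
```

```text
6.4 [ 0.47885322 -0.24276423  0.11278788] [-3.14126777e+00  5.74216639e-04 -2.96968823e+00] [-0.63047554  0.03212312  0.56196106]
tab z 0.04361423955690469 30
deck z 0.03980639357464838 252
plate z 0.051714568720970466 61
```

View pics/s2.png

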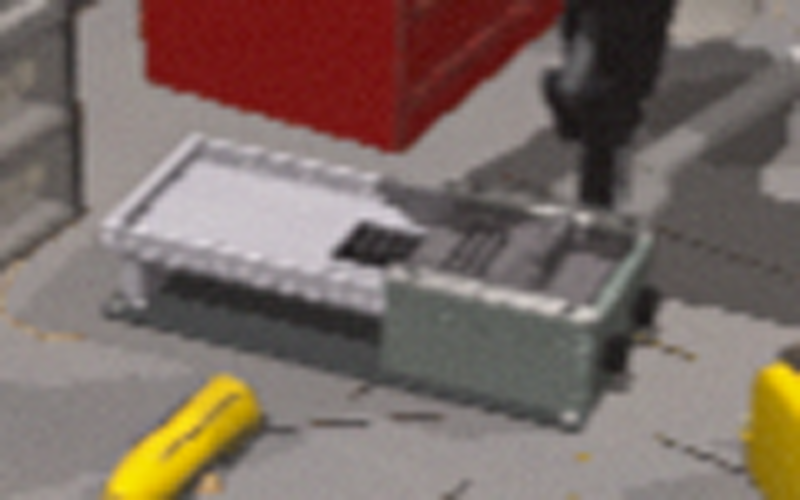

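The tab top reads 43.6 mm (crop 380,243), so it is fully in. The cover is still seated and the fingers stand behind the rib (crop 595,190). I lower and start pushing.

Call:
{"fn": "arm_command", "kwargs": {
  "commands": [
    [0,0,0.015,0,0,0,0],
    [0,0,0.03,0,0,0,0],
    [0,0,0.034,0,0,0,0],
    [0,0,0.034,0,0,0,0],
    [-0.003,0,0.034,0,0,0,0],
    [-0.006,0,0.034,0,0,0,0],
    [-0.009,0,0.034,0,0,0,0],
    [-0.013,0,0.034,0,0,0,0],
    [-0.018,0,0.034,0,0,0,0],
    [-0.023,0,0.034,0,0,0,0]
  ]
}}

```text
time_s: 7.23
eef_pos: [0.5013, -0.2388, 0.0791]
orientation: [-3.141, 0.0, -2.97]
wrist_force: [-0.8, -0.9, 1.0]
gripper_width: -0.0001
grip_force: 0.4
```

Call:
{"fn": "arm_command", "kwargs": {
  "commands": [
    [-0.005,0,0,0,0,0,0],
    [-0.01,0,0,0,0,0,0],
    [-0.015,0,0,0,0,0,0],
    [-0.02,0,0,0,0,0,0],
    [-0.025,0,0,0,0,0,0],
    [-0.03,0,0,0,0,0,0],
    [-0.035,0,0,0,0,0,0],
    [-0.04,0,0,0,0,0,0],
    [-0.045,0,0,0,0,0,0],
    [-0.05,0,0,0,0,0,0]
  ]
}}

```text
time_s: 8.07
eef_pos: [0.5504, -0.2301, 0.0787]
orientation: [3.142, -0.0, -2.97]
wrist_force: [-0.7, -0.5, 1.1]
gripper_width: -0.0001
grip_force: 0.4
```

Call:
{"fn": "arm_command", "kwargs": {
  "commands": [
    [-0.006,0,0,0,0,0,0],
    [-0.012,0,0,0,0,0,0],
    [-0.018,0,0,0,0,0,0],
    [-0.024,0,0,0,0,0,0],
    [-0.03,0,0,0,0,0,0],
    [-0.036,0,0,0,0,0,0],
    [-0.042,0,0,0,0,0,0],
    [-0.047,0,0,0,0,0,0],
    [-0.051,0,0,0,0,0,0],
    [-0.053,0,0,0,0,0,0]
  ]
}}

```text
time_s: 8.9
eef_pos: [0.6027, -0.2211, 0.0787]
orientation: [-3.142, 0.0, -2.97]
wrist_force: [-0.5, -0.5, 0.6]
gripper_width: 0.0
grip_force: 0.4
```

Call:
{"fn": "arm_command", "kwargs": {
  "commands": [
    [0,0,0,0,0,0,0],
    [0,0,0,0,0,0,0],
    [0.01,0,0,0,0,0,0],
    [0.02,0,-0.005,0,0,0,0],
    [0.025,0,-0.03,0,0,0,0],
    [0.03,0,-0.06,0,0,0,0],
    [0.04,0,-0.09,0,0,0,0],
    [0.05,0,-0.12,0,0,0,0],
    [0.06,0,-0.14,0,0,0,0],
    [0.06,0,-0.14,0,0,0,0]
  ]
}}

```text
time_s: 9.73
eef_pos: [0.5433, -0.2329, 0.2256]
orientation: [-3.136, 0.009, -2.97]
wrist_force: [0.9, -0.4, 0.2]
gripper_width: -0.0001
grip_force: 0.0
```

```bash
python3 - <<'E'
from h import *
im,d,P=cloud("wrist"); cv2.imwrite("pics/w3.png",im[:,:,::-1])
s=bot.read_state(); print(s["time_s"],s["eef_pos"],s["wrist_force"])
O=np.array([.5877,-.2237]);c,sn=np.cos(.173),np.sin(.173)
for cam in ["wrist","side"]:
    if cam=="side": im,d,P=cloud("side"); cv2.imwrite("pics/s3.png",cv2.resize(im[150:225,250:370],(800,500),interpolation=cv2.INTER_CUBIC)[:,:,::-1])
    Q=(P[...,:2]-O)@np.array([[c,-sn],[sn,c]]);x,y,z=Q[...,0],Q[...,1],P[...,2]
    m=(abs(x-.03)<.08)&(abs(y)<.04)&(z>.066)&(z<.075); print(cam,"rib",m.sum(),np.nanmedian(x[m]),np.nanmedian(y[m]))
    m=(abs(x-.05)<.1)&(abs(y)<.036)&(z>.048)&(z<.054); print("plate",m.sum(),np.percentile(x[m],[1,99]),np.percentile(y[m],[1,99]),np.median(z[m]))
E
```

```text
9.7833 [ 0.54317218 -0.23217557  0.22267191] [ 0.88645733 -0.34921887 -0.39286824]
wrist rib 5 0.0256975653508508 0.013543772458504999
plate 1570 [0.0037072  0.06331946] [-0.03545807  0.035704  ] 0.05010105031187925
side rib 26 0.028280369462317996 -0.000754013729850615
plate 285 [0.00447746 0.1209589 ] [-0.03428094  0.03523743] 0.05140135531728807
```

View pics/s3.png

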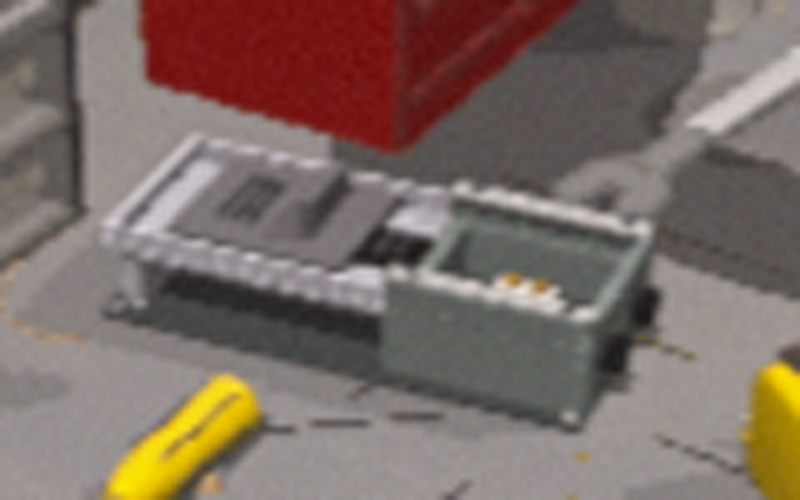

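The cover lies flat in the tray (crop 290,215), wholly clear of the box. Its rear edge is at x ≈ +4 mm, so its centre is at about +50 mm, and the plate reads z ≈ 51 mm. The arm is clear, so I hand in.

```bash
python3 -c "
from bench import bot
print(bot.sign_off())"
```

```text
the job is handed in; nothing more can be done
None
```

I pressed the wide box's tab fully in and pushed its cover off the box; it lies flat in the tray, centred about 50 mm ahead of the unit's origin and wholly clear of the box, and the job was handed in at about 10 s (no verdict came back).

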